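# Shut the jar bin and click its child lock on

## Task

Make the baby-jar bin child-safe: with the fingertips gently push the white tilt-out bin fully shut, and then turn the black knurled dial on top of the shelf one click clockwise by fingertip friction, from the green dot into the yellow one, pressing it only lightly and never letting it go on to the red. Grasp and lift nothing, and leave the jars, cup, bowl, lid and tin where they stand.

Things in the scene. Friction and masses are not known exactly. Their poses are not given: they have to be found in the camera images.
- unit: wooden shelf unit, fixed to the table, 160 (x) x 300 (y) x 125 (z) mm, open at its front, its -x side. Origin: centre of its underside; x points from front to back, z up. Front face at x = -80 mm, closed by the bin. On its top (z = 125 mm) a white square plate, 130 x 130 x 10 mm, carries the lock dial at x = 15, y = 70 mm
- bin (a joint): tilt (rad) of the white plastic tilt-out bin of baby jars, 270 mm wide, smooth front panel 132 mm tall. Hinged along its lower front edge (unit frame x = -80, z = 13 mm). 0 = fully shut, panel upright, level with the unit's front, at a hard stop; positive = tilted out to the unit's -x side, up to 0.6. Stays where it is left; 1 to 4 N at the rim shuts it
- bin_rim (a point): middle of the upper edge of the bin's front panel, on its outer face; moves with the bin (shut: unit frame x = -80, y = 0, z = 145 mm, 20 mm above the unit's top)
- dial (a joint): angle (rad) of the black child-lock dial, growing clockwise seen from above. Detents: 0 pointer at green (free), 0.785 yellow (locked), 1.571 red (deadlocked); end stops -0.15 and 1.72. Leaving a detent takes about 0.06 N m; past the crest between two (0.39 green-yellow, 1.18 yellow-red) it snaps into the next and stays there
- dial_top (a point): centre of the dial's flat top face, on its upright axis, 164 mm above the table. Dial 90 mm across, 22 mm tall, knurled rim, a white pointer line on top. Its rubbery surface grips a fingertip pressed on it (friction about 1). Its axle is springy: pressed down, it sinks up to 6 mm, at 3 N plus 1.5 N per mm, then meets a hard stop
- dot_green (a point): green dot on the white plate, 14 mm across, 55 mm from the dial's axis; the pointer's place at dial angle 0
- dot_yellow (a point): yellow dot, likewise; the pointer's place at dial angle 0.785 (the unit's -x direction from the axis)
- dot_red (a point): red dot, likewise; the pointer's place at dial angle 1.571
- jar_top: loose empty glass baby jar, red lid, 54 mm across, 68 mm tall, standing on top of the shelf unit beside the lock; bystander; origin under its centre
- jar_table: loose empty glass baby jar, white lid, 54 mm across, 68 mm tall, on the table; bystander; origin under its centre
- cup: loose green sippy cup with closed white flip spout, 77 mm across, 125 mm tall; bystander; origin under its centre
- bowl: loose stainless bowl, 130 mm across, 55 mm tall; bystander; origin under its centre
- lid: loose aluminium pot lid with black knob, 156 mm across, 38 mm tall; bystander; origin under its centre
- tin: loose spice tin, 68 mm across, 100 mm tall; bystander; origin under its centre

How it is judged:
By the outcome, as a careful person would: the job done as asked, in the order asked, and still so for the second after the job is handed in, with the robot touching nothing.
It also fails if it takes over 48 s, if anything falls off the work surface, if the arm or the gripper's body presses on something with over 40 N, if the wrist force passes 120 N, or if a joint passes its speed limit or range.

## Robot

A 6-joint arm with a two-finger parallel gripper is mounted at the origin on the work surface. World frame = base frame: x ahead of the robot, y to its left, z up, the work surface at z = 0. Lengths are in m, angles in rad, forces in N, time in s.
With the tool pointing down it reaches from about 0.25 to 0.775 m from the base axis. Payload 4 kg.
Tool frame: the origin (TCP) lies on the centre line of the jaws, within the pads' length; the fingertips stand 19 mm ahead of it and the grasp point (between the pads) is the TCP; z points along the fingers, y is the line along which they close (so a half turn about z gives the same grasp; the last joint's range is limited). The gripper opens to 85 mm and grips with 20 to 120 N. Pads are 22 mm wide; open, the fingers measure 114 mm over their backs; the gripper's body (76 mm by 85 mm) begins 54 mm behind the grasp point. The pads swing forward as they close: fully open they stand 13 mm farther back than shut.
Start: joints at [-1.236, 0.087, 1.371, -0, 1.684, -0.103], TCP at [0.233, -0.498, 0.25] pointing down, gripper open.
Joint ranges: [-3.1, 3.1], [-0.76, 2.03], [0.27, 2.55], [-1.08, 4.22], [0.17, 2.65], [-2.57, 2.57]. Speed limits (rad/s): [2.79, 2.79, 3.14, 3.14, 3.14, 3.14].

## Interface

Orientations are given as a unit quaternion [w, x, y, z].
In Python, from cell import arm gives the robot as it stands.
- The arm moves only by the tool arm_command, never from a script. Its argument "plan" is text: rows parted by semicolons, each of 6 numbers parted by spaces: the shift along the tool's x, y, z normalised to -1 to 1, where 1 is 0.5 m, then the turn, a rotation vector about the tool's x, y, z normalised to -1 to 1, where 1 is 6 degrees. In form: tx ty tz rx ry rz; .... A call has 1 to 5 rows; each row shifts and turns the commanded pose from where the row before left it, along the tool's axes as they then stand; what a row does not reach is not made up. A row lasts 1/12 s, in which the tool goes at most 41.7 mm and 7.16 degrees, less where a joint would pass 70% of its speed; a pose out of reach is approached as far as the arm can. A call with a number of a shift or a turn outside -1 to 1 is refused whole. A call with a gripper value outside its range is refused whole. "hand" is the closure, from -1 (fully open) to 1 (shut), so that 0 is half open, set as the call begins (left out, the last holds). The fingers move at their own pace and stop on an object; the grip force is fixed at half the most. Time passes only in rows, so rows that do not move let the fingers close. It gives the time, the measured TCP pose, the force, the opening and the grip force at its end, in the units of the state.
- arm.observe(): the state, without advancing time (a new reading comes with each control period).
- arm.camera(name): name is "scene" or "top"; returns a dict with "frame" (384x512x3 uint8, blue, green, red), "range_z" (384x512 float32, m along the optical axis (not along the pixel's ray), 0 where there is no reading), "fx", "fy", "cx", "cy" (pixels), "extrinsics" (4x4, takes a point from world to camera coordinates). Camera axes: x right, y up, looking along -z (the intrinsics and any distortion apply to the point x, -y, -z); pixel columns grow to the right and rows downward; lengths in m; the calibration is good to about 2 mm. A picture is of the moment at which its call begins.
- arm.close_job(): hands the job in; it is judged then, once.
The state is a dict: "time": time; "joint_positions": joint angles; "qvel": joint speeds; "effort": joint torques, N m; "tool_pos": TCP position; "orientation": TCP orientation; "force": force on the tool from outside, world axes, zero at the start; "torque": the same for the moment, N m; "opening": finger opening in m; "grip_force": force on a finger pad.
Only numpy, scipy, OpenCV 4.12 (cv2) and the standard library are available. Lean on these libraries where they do the work, as an engineer would, in place of code of your own. Each camera call takes 0.05 s, during which the arm holds its last target. There are 200 camera calls.

## Working session

There is one attempt and no reset: what is moved stays moved. The work goes in short steps, Python scripts to look and compute and a tool call to move; the robot and the scene stay as the last step left them, time stands still between calls to the robot, and variables do not carry over. Pictures are saved under pics/ and viewed, at most 10 in all, crops included, and the job is handed in when it is done.

Besides the shell and the picture viewer there is one more tool, called after ">>>" as a command line: name --argument value ..., lists and objects as JSON in quotes. arm_command: Moves the arm, as the interface text tells. Scaled input: -1 to 1 covers 0.5 m each way for a shift and 6 degrees each way for a turn. Its arguments: {"type":"object","properties":{"plan":{"type":"string"},"hand":{"type":"number"}},"required":["plan"]}

```bash
ls; mkdir -p pics
cat > h.py <<'E'
import numpy as np, cv2
from cell import arm
def pts(c):
    h,w=c["range_z"].shape; u,v=np.meshgrid(np.arange(w),np.arange(h)); z=c["range_z"]
    P=np.stack([(u-c["cx"])/c["fx"]*z,-(v-c["cy"])/c["fy"]*z,-z,np.ones_like(z)],-1)
    return (P@np.linalg.inv(c["extrinsics"]).T)[...,:3]
E
python3 - <<'E'
from h import *
for n in("scene","top"):
    c=arm.camera(n); cv2.imwrite(f"pics/{n}0.png",c["frame"]); np.savez(f"{n}0.npz",P=pts(c),**c)
    print(n,[k for k in c],c["fx"],np.linalg.inv(c["extrinsics"])[:3,3])
print(arm.observe())
E
```

```text
pics
scene ['frame', 'range_z', 'fx', 'fy', 'cx', 'cy', 'extrinsics'] 430.8867320781128 [1.07577324 0.60281518 1.13222068]
top ['frame', 'range_z', 'fx', 'fy', 'cx', 'cy', 'extrinsics'] 403.1402441433623 [0.32402584 0.00172483 1.36437648]
{'time': 0.1, 'joint_positions': array([-1.23609088e+00,  8.79097458e-02,  1.37212711e+00, -1.56321845e-05,
        1.68361411e+00, -1.03084583e-01]), 'qvel': array([ 0.00223377, -0.00103148, -0.00264604,  0.0001053 , -0.00032319,
        0.0009842 ]), 'effort': array([ 2.77003172e-03, -3.53015935e+01, -3.14218354e+01, -5.84272266e-05,
        7.92293111e-03,  2.03175188e-05]), 'tool_pos': array([ 0.23302728, -0.49773262,  0.24922831]), 'orientation': array([-1.02136438e-03,  9.76137666e-01,  2.17150173e-01, -1.26636002e-04]), 'force': array([-0.14319939, -0.09634663, -0.39350528]), 'torque': array([-0.00036044,  0.04968293,  0.00423962]), 'grip_force': 0.0, 'opening': 0.08523994301953748}
```

View pics/scene0.png

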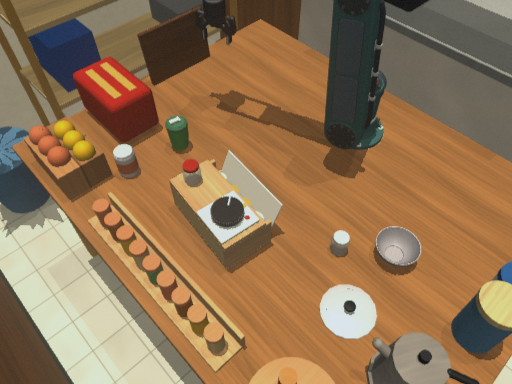

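View pics/top0.png

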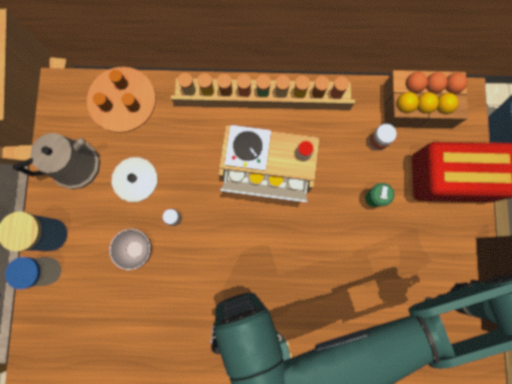

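The scene view shows the bin tilted out towards the robot. In the top view the dial is at about (248,146), the red-lidded jar at (305,149), and the bin rim runs from (222,193) to (307,200).

```bash
cat >> h.py <<'E'
def ray(c,u,v,z):
    T=np.linalg.inv(c["extrinsics"]); d=T[:3,:3]@np.array([(u-c["cx"])/c["fx"],-(v-c["cy"])/c["fy"],-1]); o=T[:3,3]
    return o+d*(z-o[2])/d[2]
def blob(m,box):
    k=np.zeros_like(m,np.uint8); x0,y0,x1,y1=box; k[y0:y1,x0:x1]=m[y0:y1,x0:x1]
    n,l,s,ce=cv2.connectedComponentsWithStats(k); i=1+np.argmax(s[1:,4]) if n>1 else 0
    return (ce[i],s[i,4],l==i) if n>1 else (None,0,None)
def look(c,boxes):
    hsv=cv2.cvtColor(c["frame"],cv2.COLOR_BGR2HSV); H,S,V=[hsv[...,i].astype(int) for i in range(3)]
    M={"dial":(V<70,.164),"green":((H>40)&(H<85)&(S>90),.135),"yellow":((H>18)&(H<35)&(S>130)&(V>150),.135),"red":(((H<8)|(H>172))&(S>140),.135)}
    r={}
    for k,(m,z) in M.items():
        if k in boxes:
            ce,a,_=blob(m,boxes[k])
            if ce is not None: r[k]=ray(c,*ce,z); print(k,ce.round(1),a,r[k].round(4))
    return r
E
python3 - <<'E'
from h import *
c=dict(np.load("top0.npz")); P=c["P"]
b=(226,124,272,171)
look(c,dict(dial=b,green=b,yellow=b,red=b))
s=dict(np.load("scene0.npz"))
b=(195,190,262,240)
look(s,dict(dial=b,green=b,yellow=b,red=b))
# dial top from depth
for n,c in(("top",c),("scene",s)):
    P=c["P"]; V=c["frame"].max(2)
    m=(abs(P[...,2]-.163)<.008)&(V<110)&(P[...,0]>.4)&(P[...,0]<.8)&(abs(P[...,1])<.3)
    n_,l,st,ce=cv2.connectedComponentsWithStats(m.astype(np.uint8)); i=1+np.argmax(st[1:,4]); q=P[l==i]
    print(n,"dial depth",(q.min(0)+q.max(0))/2,np.ptp(q,0),st[i])
    # unit top wood
    m=(abs(P[...,2]-.125)<.006)&(P[...,0]>.3)&(P[...,0]<.9)&(abs(P[...,1]-.0)<.35)
    n_,l,st,ce=cv2.connectedComponentsWithStats(m.astype(np.uint8)); i=1+np.argmax(st[1:,4])
    print("top rect",cv2.minAreaRect(P[l==i][:,:2].astype(np.float32)),st[i])
c=dict(np.load("top0.npz"));P=c["P"]
for u in (225,240,265,290,303): print(u,[(v,*P[v,u].round(3)) for v in range(186,206,2)])
x0,y0=205,110
cv2.imwrite("pics/crop.png",np.hstack([cv2.resize(c["frame"][115:210,210:330],(480,380),interpolation=cv2.INTER_CUBIC),cv2.resize(s["frame"][150:270,165:285],(310,380),interpolation=cv2.INTER_CUBIC)]))
E
```

```text
yellow [245. 164.] 5 [0.6056 0.0495 0.135 ]
red [233.5 157. ] 2 [0.6272 0.0861 0.135 ]
dial [227.2 211.2] 639 [0.6653 0.0508 0.164 ]
yellow [247.  200.7] 23 [0.5873 0.0453 0.135 ]
red [246.8 217. ] 10 [0.6259 0.0868 0.135 ]
top dial depth [0.65791486 0.04250437 0.16348452] [0.08592453 0.08339282 0.01442071] [234 132  28  28 574]
top rect ((0.6471303105354309, -0.02631916105747223), (0.30022433400154114, 0.14152370393276215), 83.5667495727539) [ 220  126   99   55 2139]
scene dial depth [0.66313357 0.04573191 0.16282437] [0.08979984 0.09130744 0.01500174] [211 197  33  28 708]
top rect ((0.6475664377212524, -0.025335565209388733), (0.30365341901779175, 0.14245934784412384), 83.62835693359375) [ 169  160   97   89 2003]
225 [(186, np.float64(0.54), np.float64(0.112), np.float64(0.102)), (188, np.float64(0.531), np.float64(0.11), np.float64(0.121)), (190, np.float64(0.522), np.float64(0.109), np.float64(0.136)), (192, np.float64(0.537), np.float64(0.12), np.float64(-0.0)), (194, np.float64(0.53), np.float64(0.12), np.float64(-0.0)), (196, np.float64(0.523), np.float64(0.12), np.float64(
[... 2166 characters left out ...]
501), np.float64(-0.103), np.float64(-0.005))]
303 [(186, np.float64(0.56), np.float64(-0.144), np.float64(0.021)), (188, np.float64(0.553), np.float64(-0.144), np.float64(0.025)), (190, np.float64(0.546), np.float64(-0.144), np.float64(0.025)), (192, np.float64(0.535), np.float64(-0.141), np.float64(0.049)), (194, np.float64(0.525), np.float64(-0.139), np.float64(0.071)), (196, np.float64(0.515), np.float64(-0.137), np.float64(0.094)), (198, np.float64(0.506), np.float64(-0.134), np.float64(0.114)), (200, np.float64(0.496), np.float64(-0.132), np.float64(0.139)), (202, np.float64(0.508), np.float64(-0.147), np.float64(0.001)), (204, np.float64(0.501), np.float64(-0.147), np.float64(0.003))]
```

View pics/crop.png

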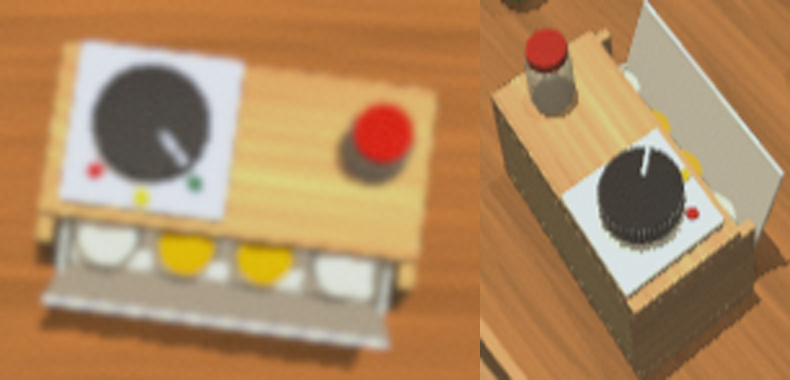

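The crop shows the pointer at the green dot and confirms clockwise runs green→yellow→red, with the bin tilted about 0.4 rad. The unit sits at about (0.638, -0.023) with yaw -6.4°, and the yellow and red dots agree with that. Next I align the tool with the unit, fingers half open.

>>> arm_command --plan "0 0 0 0 0 1; 0 0 0 0 0 1; 0 0 0 0 0 1; 0 0 0 0 0 1; 0 0 0 0 0 1" --hand 0

```text
time: 0.52
tool_pos: [0.2331, -0.4979, 0.2496]
orientation: [-0.001, 0.999, -0.045, -0.0]
force: [0.2, 0.0, -0.6]
opening: 0.0423
grip_force: 0.0
```

>>> arm_command --plan "0 0 0 0 0 0.25; 0.024 -0.069 0 0 0 0; 0.024 -0.069 0 0 0 0; 0.024 -0.069 0 0 0 0; 0.024 -0.069 0 0 0 0"

```text
time: 0.93
tool_pos: [0.2964, -0.3648, 0.2495]
orientation: [-0.001, 0.998, -0.057, -0.0]
force: [0.5, -0.1, 0.8]
opening: 0.0425
grip_force: 0.0
```

>>> arm_command --plan "0.024 -0.069 0 0 0 0; 0.024 -0.069 0 0 0 0; 0.024 -0.069 0 0 0 0; 0.024 -0.069 0 0 0 0; 0.024 -0.069 0 0 0 0"

```text
time: 1.35
tool_pos: [0.3753, -0.1998, 0.2499]
orientation: [-0.0, 0.998, -0.056, -0.0]
force: [0.3, 0.1, 0.9]
opening: 0.0426
grip_force: 0.0
```

>>> arm_command --plan "0.024 -0.069 0 0 0 0; 0.024 -0.069 0 0 0 0; 0.024 -0.069 0 0 0 0; 0.024 -0.069 0 0 0 0; 0 0 0 0 0 0"

```text
time: 1.77
tool_pos: [0.4397, -0.0644, 0.2498]
orientation: [-0.002, 0.999, -0.052, 0.0]
force: [-0.3, -0.3, -0.2]
opening: 0.0423
grip_force: 0.0
```

>>> arm_command --plan "0.024 -0.064 0 0 0 0; 0.024 -0.064 0 0 0 0; 0 0 0.07 0 0 0; 0 0 0.07 0 0 0; 0 0 0.07 0 0 0"

```text
time: 2.18
tool_pos: [0.4696, -0.0086, 0.1443]
orientation: [0.0, 0.998, -0.055, 0.001]
force: [-0.5, 0.0, -1.3]
opening: 0.0424
grip_force: 0.0
```

>>> arm_command --plan "0 0 0 0 0 0; 0.01 0 0 0 0 0; 0.01 0 0 0 0 0; 0.01 0 0 0 0 0"

```text
time: 2.52
tool_pos: [0.4868, -0.0113, 0.1487]
orientation: [0.0, 0.998, -0.056, 0.003]
force: [0.6, 0.1, 0.7]
opening: 0.0427
grip_force: 0.0
```

Run:
```python
from h import *
c=arm.camera("scene"); cv2.imwrite("pics/s1.png",cv2.resize(c["frame"][100:280,150:390],(720,540),interpolation=cv2.INTER_CUBIC)); s=arm.observe(); print(s["tool_pos"],s["force"])
```

```text
[ 0.48765832 -0.0114615   0.1487066 ] [0.69820899 0.2093712  0.58826253]
```

View pics/s1.png

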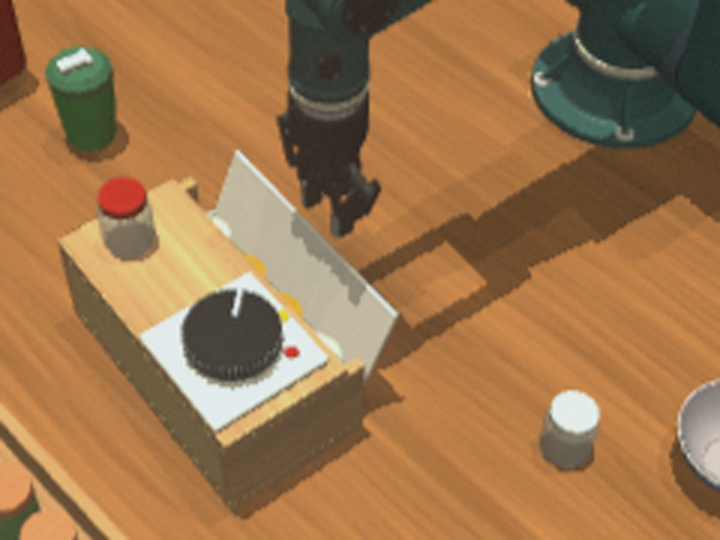

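The half-open fingertips are just outside the panel at about (340,215), near rim height. I'll lower them a little, then push.

>>> arm_command --plan "0 0 0.012 0 0 0; 0 0 0.012 0 0 0; 0.006 0 0 0 0 0; 0.006 0 0 0 0 0; 0.006 0 0 0 0 0"

```text
time: 2.98
tool_pos: [0.4933, -0.0117, 0.1333]
orientation: [0.0, 0.998, -0.056, -0.0]
force: [0.1, -0.7, -0.6]
opening: 0.0426
grip_force: 0.0
```

>>> arm_command --plan "0.008 0 0 0 0 0; 0.008 0 0 0 0 0; 0.008 0 0 0 0 0; 0.008 0 0 0 0 0; 0.008 0 0 0 0 0"

```text
time: 3.4
tool_pos: [0.5136, -0.0139, 0.1334]
orientation: [0.0, 0.998, -0.056, 0.0]
force: [-0.3, -0.5, 1.0]
opening: 0.042
grip_force: 0.4
```

>>> arm_command --plan "0.006 0 0 0 0 0; 0.006 0 0 0 0 0; 0.006 0 0 0 0 0; 0.006 0 0 0 0 0; 0 0 0 0 0 0"

```text
time: 3.82
tool_pos: [0.5256, -0.0154, 0.1333]
orientation: [0.0, 0.998, -0.056, 0.0]
force: [0.8, -0.5, 1.4]
opening: 0.0426
grip_force: 0.0
```

>>> arm_command --plan "0.006 0 0 0 0 0; 0.006 0 0 0 0 0; 0.006 0 0 0 0 0; 0.006 0 0 0 0 0; 0 0 0 0 0 0"

```text
time: 4.23
tool_pos: [0.5375, -0.0167, 0.1333]
orientation: [0.0, 0.998, -0.056, 0.0]
force: [1.1, -0.6, -0.1]
opening: 0.0425
grip_force: 0.0
```

>>> arm_command --plan "0.004 0 0 0 0 0; 0.004 0 0 0 0 0; 0.004 0 0 0 0 0; 0 0 0 0 0 0"

```text
time: 4.57
tool_pos: [0.5433, -0.0173, 0.1333]
orientation: [0.0, 0.998, -0.056, 0.0]
force: [0.4, -0.3, -0.5]
opening: 0.0426
grip_force: 0.0
```

Run:
```python
from h import *
c=arm.camera("scene"); cv2.imwrite("pics/s2.png",cv2.resize(c["frame"][100:280,150:390],(720,540),interpolation=cv2.INTER_CUBIC)); s=arm.observe(); print(s["tool_pos"],s["force"])
```

```text
[ 0.54303367 -0.01728445  0.13327778] [ 0.55809301 -0.23978915 -0.10175892]
```

View pics/s2.png

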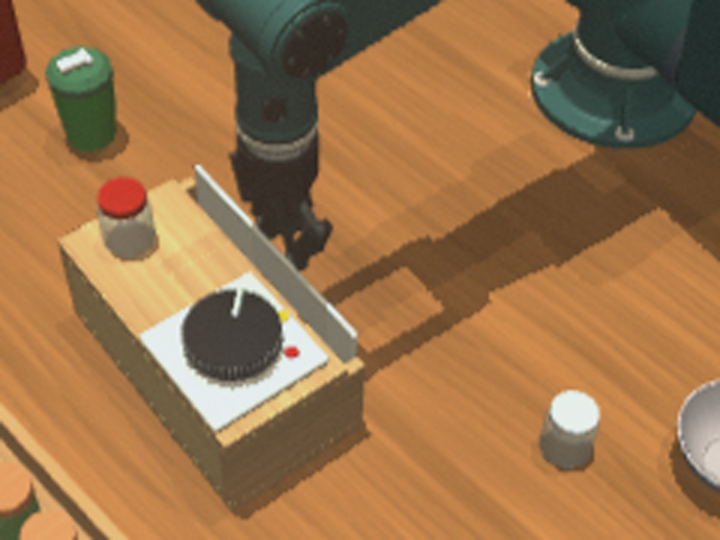

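The bin is nearly shut: the rim runs from (198,170) to (355,350). I continue in 1 mm steps.

>>> arm_command --plan "0.002 0 0 0 0 0; 0.002 0 0 0 0 0; 0.002 0 0 0 0 0; 0 0 0 0 0 0"

```text
time: 4.95
tool_pos: [0.546, -0.0176, 0.1333]
orientation: [0.0, 0.998, -0.056, 0.0]
force: [0.2, -0.2, 0.4]
opening: 0.0428
grip_force: 0.0
```

>>> arm_command --plan "0.002 0 0 0 0 0; 0.002 0 0 0 0 0; 0 0 0 0 0 0"

```text
time: 5.2
tool_pos: [0.5465, -0.0177, 0.1333]
orientation: [-0.0, 0.998, -0.056, -0.002]
force: [-5.1, 0.7, 2.6]
opening: 0.0425
grip_force: 2.5
```

>>> arm_command --plan "0.002 0 0 0 0 0; 0 0 0 0 0 0; 0 0 0 0 0 0"

```text
time: 5.45
tool_pos: [0.5466, -0.0177, 0.1333]
orientation: [-0.0, 0.998, -0.056, -0.003]
force: [-8.4, 0.4, 3.9]
opening: 0.0431
grip_force: 4.0
```

>>> arm_command --plan "-0.006 0 0 0 0 0; -0.027 0 0 0 0 0; -0.027 0 0 0 0 0; 0 0 -0.07 0 0 0; 0 0 -0.08 0 0 0"

```text
time: 5.87
tool_pos: [0.5149, -0.0139, 0.2031]
orientation: [-0.001, 0.998, -0.056, -0.006]
force: [1.3, -1.5, 0.7]
opening: 0.0429
grip_force: 0.0
```

>>> arm_command --plan "0 0 -0.07 0 0 0; 0.067 -0.038 0 0 0 0; 0.067 -0.038 0 0 0 0; 0.067 -0.038 0 0 0 0; 0.067 -0.038 0 0 0 0"

```text
time: 6.28
tool_pos: [0.6625, 0.0466, 0.2441]
orientation: [-0.0, 0.998, -0.056, 0.001]
force: [0.4, 0.2, 0.4]
opening: 0.0429
grip_force: 0.0
```

>>> arm_command --plan "0 0 0 0 0 0; 0 0 0 0 0 0; 0 0 0 0 0 0"

```text
time: 6.53
tool_pos: [0.6605, 0.0459, 0.2426]
orientation: [0.0, 0.998, -0.056, -0.001]
force: [0.3, -0.4, 0.3]
opening: 0.0429
grip_force: 0.0
```

Run:
```python
from h import *
s=arm.observe(); print(s["tool_pos"],s["orientation"],s["force"])
u=np.array([.994,-.111]);v=np.array([-.111,-.994])
d=np.array([.661,.045])-s["tool_pos"][:2]; print("tool dx dy mm",1e3*d@u,1e3*d@v)
c=arm.camera("scene"); cv2.imwrite("pics/s3.png",cv2.resize(c["frame"][130:280,150:350],(800,600),interpolation=cv2.INTER_CUBIC))
```

```text
[0.66053205 0.04588733 0.2425902 ] [ 2.05369064e-04  9.98436875e-01 -5.58879531e-02 -5.47999449e-04] [ 0.34918834 -0.42160272  0.25429001]
tool dx dy mm 0.5636353542142691 0.8300625406642125
```

View pics/s3.png

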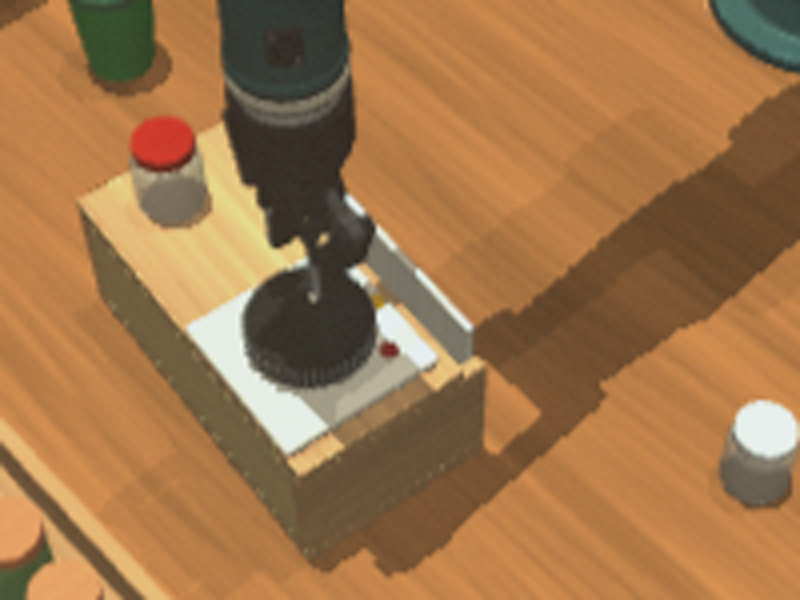

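The bin is shut and the fingers are centred over the dial. Before pressing, I'll pre-rotate counter-clockwise about 45°, so the working turn stays well inside the last joint's range.

>>> arm_command --plan "0 0 0 0 0 -1; 0 0 0 0 0 -1; 0 0 0 0 0 -1; 0 0 0 0 0 -1; 0 0 0 0 0 -1"

```text
time: 7.0
tool_pos: [0.6596, 0.0452, 0.2457]
orientation: [0.0, 0.978, 0.206, 0.002]
force: [0.6, 1.0, -0.1]
opening: 0.0427
grip_force: 0.0
```

>>> arm_command --plan "0 0 0 0 0 -1; 0 0 0 0 0 -1; 0 0 0.035 0 0 0; 0 0 0.035 0 0 0; 0 0 0.03 0 0 0"

```text
time: 7.42
tool_pos: [0.6597, 0.0452, 0.1951]
orientation: [0.001, 0.952, 0.305, 0.002]
force: [-0.0, -0.0, -0.7]
opening: 0.0425
grip_force: 0.0
```

>>> arm_command --plan "0 0 0.002 0 0 0; 0 0 0.002 0 0 0; 0 0 0 0 0 0"

```text
time: 7.67
tool_pos: [0.6605, 0.0456, 0.1934]
orientation: [0.001, 0.952, 0.305, 0.001]
force: [-0.4, 0.5, 0.4]
opening: 0.0424
grip_force: 0.0
```

Run:
```python
from h import *
s=arm.observe(); print(s["tool_pos"],s["orientation"],s["force"],s["joint_positions"])
```

```text
[0.66053358 0.04556094 0.19337332] [5.15268779e-04 9.52258432e-01 3.05289788e-01 1.32611574e-03] [-0.35123395  0.45249796  0.40746171] [-1.66651552e-02  3.51317566e-01  1.16830571e+00 -1.24429797e-04
  1.61912669e+00  9.33638874e-01]
```

>>> arm_command --plan "0 0 0.004 0 0 0; 0 0 0.004 0 0 0; 0 0 0.004 0 0 0; 0 0 0 0 0 0"

```text
time: 8.0
tool_pos: [0.6606, 0.046, 0.1852]
orientation: [0.0, 0.952, 0.306, -0.0]
force: [0.4, -0.2, -0.2]
opening: 0.0423
grip_force: 0.0
```

>>> arm_command --plan "0 0 0.003 0 0 0; 0 0 0 0 0 0; 0 0 0 0 0 0"

```text
time: 8.25
tool_pos: [0.6606, 0.046, 0.1836]
orientation: [-0.0, 0.952, 0.306, -0.0]
force: [0.4, -0.7, -0.4]
opening: 0.0427
grip_force: 0.0
```

>>> arm_command --plan "0 0 0.002 0 0 0; 0 0 0 0 0 0; 0 0 0 0 0 0"

```text
time: 8.5
tool_pos: [0.6606, 0.046, 0.1827]
orientation: [0.0, 0.952, 0.306, -0.0]
force: [-0.1, -0.5, -1.1]
opening: 0.0426
grip_force: 0.0
```

>>> arm_command --plan "0 0 0.002 0 0 0; 0 0 0 0 0 0; 0 0 0 0 0 0"

```text
time: 8.75
tool_pos: [0.6606, 0.046, 0.1817]
orientation: [0.0, 0.952, 0.306, -0.0]
force: [1.3, 0.4, -0.0]
opening: 0.0426
grip_force: 0.0
```

>>> arm_command --plan "0 0 0.002 0 0 0; 0 0 0 0 0 0; 0 0 0 0 0 0"

```text
time: 9.0
tool_pos: [0.6608, 0.046, 0.1813]
orientation: [0.0, 0.952, 0.306, 0.0]
force: [0.3, -0.7, 0.9]
opening: 0.0426
grip_force: 0.6
```

>>> arm_command --plan "0 0 0.002 0 0 0; 0 0 0 0 0 0; 0 0 0 0 0 0"

```text
time: 9.25
tool_pos: [0.6608, 0.046, 0.1806]
orientation: [0.0, 0.952, 0.306, 0.0]
force: [-1.1, 0.6, 3.9]
opening: 0.0428
grip_force: 1.9
```

>>> arm_command --plan "0 0 0.002 0 0 0; 0 0 0 0 0 0; 0 0 0 0 0 0"

```text
time: 9.5
tool_pos: [0.6608, 0.046, 0.1796]
orientation: [0.0, 0.952, 0.306, 0.001]
force: [-1.9, 0.2, 5.7]
opening: 0.0427
grip_force: 2.7
```

Pressing at about 5 N. Now the clockwise turn (+ about tool z).

>>> arm_command --plan "0 0 0 0 0 0.7; 0 0 0 0 0 0.7; 0 0 0 0 0 0.7; 0 0 0 0 0 0.7; 0 0 0 0 0 0.7"

```text
time: 9.92
tool_pos: [0.6614, 0.0457, 0.1798]
orientation: [0.001, 0.992, 0.125, 0.001]
force: [0.4, 0.1, 5.5]
opening: 0.0433
grip_force: 2.6
```

>>> arm_command --plan "0 0 0 0 0 0.7; 0 0 0 0 0 0.7; 0 0 0 0 0 0.7; 0 0 0 0 0 0.7; 0 0 0 0 0 0.7"

```text
time: 10.33
tool_pos: [0.6618, 0.0452, 0.1799]
orientation: [0.001, 0.998, -0.058, 0.002]
force: [1.1, -2.5, 5.8]
opening: 0.0428
grip_force: 2.4
```

Run:
```python
from h import *
c=arm.camera("scene"); cv2.imwrite("pics/s4.png",cv2.resize(c["frame"][170:250,190:290],(800,600),interpolation=cv2.INTER_CUBIC)); s=arm.observe(); print(s["tool_pos"],s["force"],s["torque"],s["joint_positions"][5])
```

```text
[0.66177422 0.0451749  0.17985804] [ 0.35393768 -1.76508034  5.368359  ] [-0.344589   -0.23370899 -0.02219185] 1.6726081359917058
```

View pics/s4.png

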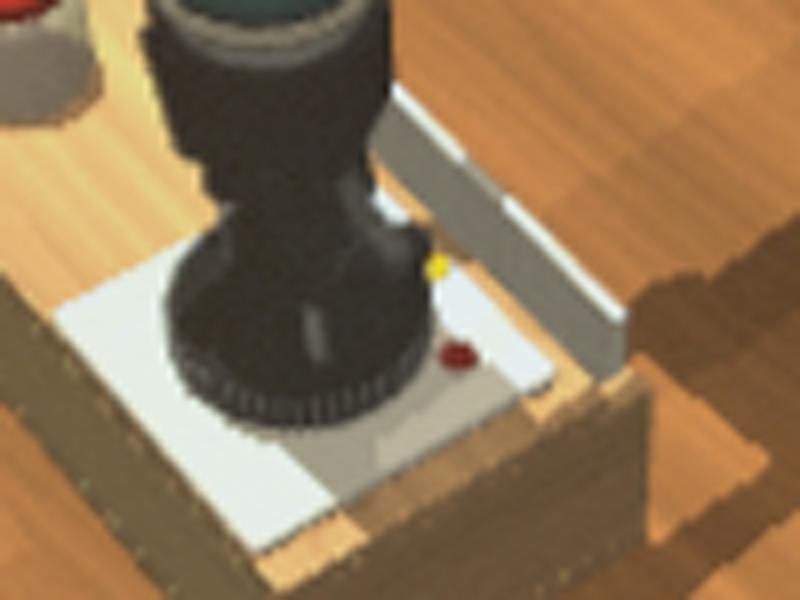

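The gripper hides the pointer, so I'll lift clear and check.

>>> arm_command --plan "0 0 -0.004 0 0 0; 0 0 -0.01 0 0 0; 0 0 -0.06 0 0 0; 0 0 -0.07 0 0 0; -0.08 0 0 0 0 0"

```text
time: 10.8
tool_pos: [0.629, 0.0497, 0.2565]
orientation: [-0.0, 0.998, -0.056, 0.007]
force: [-0.5, 0.8, 2.6]
opening: 0.0427
grip_force: 0.0
```

>>> arm_command --plan "-0.08 0 0 0 0 0; -0.08 0 0 0 0 0; -0.08 0 0 0 0 0; -0.08 0 0 0 0 0; -0.08 0 0 0 0 0"

```text
time: 11.22
tool_pos: [0.4193, 0.0733, 0.2494]
orientation: [-0.0, 0.998, -0.055, -0.002]
force: [0.6, 0.2, 1.9]
opening: 0.0428
grip_force: 0.0
```

Run:
```python
from h import *
c=arm.camera("scene");t=arm.camera("top"); s=arm.observe(); print(s["time"],s["tool_pos"])
cv2.imwrite("pics/s5.png",np.hstack([cv2.resize(c["frame"][150:270,165:285],(400,400),interpolation=cv2.INTER_CUBIC),cv2.resize(t["frame"][115:210,220:315],(400,400),interpolation=cv2.INTER_CUBIC)]))
P=pts(c)
fr=c["frame"]; hsv=cv2.cvtColor(fr,cv2.COLOR_BGR2HSV)
d=np.array([.661,.0455]); r=np.linalg.norm(P[...,:2]-d,axis=2)
m=(r<.040)&(abs(P[...,2]-.164)<.008)&(hsv[...,2]>130)&(hsv[...,1]<60)
v,u=np.nonzero(m); q=np.array([ray(c,a,b,.164)[:2] for a,b in zip(u,v)])
g=(q.mean(0)-d); 
U=np.array([.994,-.111]);Vv=np.array([.111,.994])
print(len(q),"pointer unit xy",g@U,g@Vv,"dial angle",.785+np.arctan2(g@Vv,-g@U))
# rim: points above z .13 near the front
m=(P[...,2]>.141)&(P[...,2]<.152)&(P[...,0]>.48)&(P[...,0]<.6)&(abs(P[...,1]+.02)<.13)
q=P[m][:,:2]-np.array([.638,-.023]); print("rim unit x", np.percentile(q@U,[5,50,95]))
```

```text
11.3167 [0.41609728 0.07382316 0.24916047]
17 pointer unit xy -0.027503450207783914 -0.0018766389305966147 dial angle 0.7168727412393044
rim unit x [-0.07892234 -0.07575072 -0.07294271]
```

View pics/s5.png

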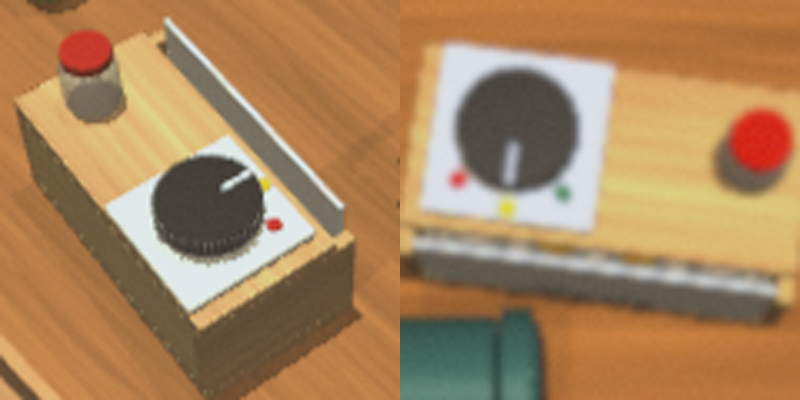

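The pointer is on yellow, the bin rim is level with the front, and the arm is clear, so I'm handing in.

```bash
python3 -c "
from cell import arm
print(arm.close_job())"
```

```text
the job is handed in; nothing more can be done
None
```

The job is handed in at about 11 s: the bin is pushed shut against its hard stop, the dial is one click clockwise with its pointer on yellow, and the arm made no contact with the jars, cup, bowl, lid or tin.

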